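# Stow two specimen blocks and click the drawer home

## Robot

A 6-joint arm with a two-finger parallel gripper is mounted at the origin on a cart in front of the work surface, level with it; the furniture and walls round the work are solid. World frame = base frame: x ahead of the robot, y to its left, z up, the work surface at z = 0. Lengths are in m, angles in degrees, forces in N, time in s.
With the tool pointing down it reaches from about 0.4 to 0.825 m from the base axis. Payload 7 kg.
Tool frame: the origin (TCP) lies at the very end of the fingers, on their centre line; the grasp point (between the pads) lies 19 mm behind it; z points along the fingers, y is the line along which they close (so a half turn about z gives the same grasp; the last joint's range is limited). The gripper opens to 88 mm and grips with 3 to 60 N. Pads are 19 mm wide; open, the fingers measure 130 mm over their backs; the gripper's body (78 mm by 193 mm) begins 47 mm behind the grasp point.
Start: joints at [-58.551, 20.546, 0.682, 0, -70.136, -16.507], TCP at [0.174, -0.652, 0.227] pointing down, gripper open.
Joint ranges: [-176.03, 176.03], [-82.01, 121.73], [-58.28, 71.71], [-173.87, 95.51], [-174.79, -0.11], [-173.66, 173.66]. Speed limits (degrees/s): [136.94, 136.94, 172.46, 180, 180, 180].

## Interface

Orientations are given as [roll, pitch, yaw] about the fixed x, y, z axes, in that order (R = Rz(yaw) Ry(pitch) Rx(roll)).
In Python, from plant import get_state, capture, close_job, regions_of gives the robot as it stands.
- The arm moves only by the tool jog_arm, never from a script. Its argument "moves" is a list of rows, each a list of 3 entries, a list of its own where there are three numbers: the shift along the tool's x, y, z in cm, then the turn about the tool's z in degrees, then the finger opening in cm, from 0 to 8.76. A call has 1 to 12 rows; each row shifts and turns the commanded pose from where the row before left it, along the tool's axes as they then stand; what a row does not reach is not made up. A row lasts 1/8 s, in which the tool goes at most 62.5 mm and 10.7 degrees, less where a joint would pass 70% of its speed; a pose out of reach is approached as far as the arm can. A call is refused whole if a number of a shift passes 6.25 or a number of a turn 10.7, either way. A call with a gripper value outside its range is refused whole. The fingers move at their own pace and stop on an object; "newtons" is the grip in N (left out, the last holds). Time passes only in rows, so rows that do not move let the fingers close. It gives the time, the measured TCP pose, the force, the opening and the grip force at its end, in the units of the state.
- get_state(): the state, without advancing time (a new reading comes with each control period).
- capture(name): name is "scene" or "top"; returns a dict with "pixels" (400x640x3 uint8, blue, green, red), "mtx" (3x3 intrinsics, pixels), "world_from_camera" (4x4, takes a point from camera to world coordinates). Camera axes: x right, y down, z forward; pixel columns grow to the right and rows downward; lengths in m; the calibration is good to about 2 mm. A picture is of the moment at which its call begins. There is no depth.
- close_job(): hands the job in; it is judged then, once.
Trained networks look in a picture, given as the dict that the camera call returned (one of the last four; its "shot" number tells which), for a name from the list of things; names that differ only in an ending like _2 or _b are one class to them, and where a whole thing is asked for, a point or a joint stands for the part that bears it (a point fixed in the world has none). Each returns a list of dicts, best first, with "confidence" (0 to 1); they miss things now and then, are a little off and sometimes report something else, mostly with a low value. They report only what shows in the picture. A call takes as long as a camera call. They do not tell look-alikes from the thing itself.
- regions_of(picture, thing): "pixels" (400x640 bool, what is visible of it) and "pixel" ([column, row] in pixels, amid what is visible of it).
The state is a dict: "time_s": time; "joints": joint angles; "qd": joint speeds; "joint_torque": joint torques, N m; "tcp_pos": TCP position; "eef_rot": TCP orientation; "contact_force": force on the tool from outside, world axes, zero at the start; "moment": the same for the moment, N m; "gripper_width": finger opening in m; "gripper_force": force on a finger pad.
Only numpy, scipy, OpenCV 4.12 (cv2) and the standard library are available. Lean on these libraries where they do the work, as an engineer would, in place of code of your own. Each camera call takes 0.05 s, during which the arm holds its last target. There are 200 camera calls.

## Task

Lay the two long clear specimen blocks flat, end to end, in the ribbed bay of the open drawer, then push the drawer firmly but without ramming it until it has passed its catch and sits fully home against its stop, wherever that stop is set today, so that it stays caught when you let go. Leave the other things on the bench where they are.

Things in the scene. Friction and masses are not known exactly. Their poses are not given: they have to be found in the camera images.
- cabinet: low grey cabinet, fixed, 225 (x) x 200 (y) x 51 mm high. Origin on the bench, 100 mm behind its front face, midway between its sides; x points into the cabinet (the way the drawer closes), z up. Its floor and two steel runners 137 mm out in front, 5 mm high, carry the drawer, with 1.5 mm side play. A strip under the roof leaves 30 mm above the drawer's underside: a block lying on a rib jams there.
- cabinet_face (a point): middle of the cabinet's front opening, 25 mm above the bench; axes as the cabinet's. The catch and stop inside sit together on a slotted plate that is set to a different depth each time, so the drawer's front comes home anywhere from 24 mm proud of this face to 6 mm sunk behind it: flush is no sign of being home, which has to be felt.
- drawer: pale grey drawer, a sliding tray 200 (x) x 174 (y) x 38 mm high, 0.22 to 0.45 kg, 120 to 135 mm open at the start. Origin at the centre of its underside, axes as the cabinet's; the origins are over one another when its front is flush with the cabinet's. Floor 4 mm thick; outer face of the front panel (6 mm thick, 38 mm high) at x = -100 mm. Sliding friction is a few N.
- drawer_handle (a point): middle of the front of the drawer's steel D handle, the place to push: a level bar 8 mm thick, 80 mm long in y, 27 mm before the drawer's front face, 26 mm above the bench; axes as the drawer's. Clear all round. A firm push of 22 to 30 N in all is enough to be sure that the drawer is home; over 45 N is ramming.
- drawer_bay (a point): centre of the bay's floor, 9 mm above the bench; axes as the drawer's. The bay is 42 (x) x 146 mm (y) inside, with ribs 6 mm high and 3 mm thick. The front panel's inside is 56 mm before this point; the drawer floor is free before and behind the ribs, so fingers can straddle them in x if not over 105 mm wide over their backs. Blocks lie end to end along y, in either order.
- block_thick: loose clear resin block with an insect, 34 (x) x 70 (y) x 22 mm high, 62 g, the longest block. Origin at the centre of its underside. Lies flat on the bench at any of many angles, to the left or right of the drawer.
- block_thin: loose clear resin block with an insect, 36 (x) x 64 (y) x 17 mm high, 46 g, the second longest; all others nearby are under 50 mm long. Origin at the centre of its underside. Lies flat on the bench on the other side of the drawer.
- catch_ball (a joint): lift in m of the catch's sprung ball, hidden under the roof: 0 when the drawer is away and 0 again once it has dropped behind the drawer's cam (home), up to 0.005 while the cam passes. It is met about 21 mm before home; passing takes 8 to 18 N (more if also pressed down), then resistance falls, then rises steeply at the rigid stop. Let go before that, the drawer is not caught.
- ejector (a joint): travel in m of the weak spring plunger (1 to 2 N) beside the catch, hidden inside: 0 until the drawer's back meets it 12 mm before home, 0.012 when the drawer is home at its stop, wherever that is set.
- tape_roll: bystander: roll of tape, 96 mm across, 25 mm high, lying left of the cabinet
- petri_dish: bystander: lidded petri dish, 68 mm across, 15 mm high, right of the cabinet
- dropper_bottle: bystander: dropper bottle, 33 mm across, 85 mm high, on the right
- marker_pen: bystander: pen 135 mm long, lying near the front edge on the left
- loupe: bystander: folded pocket loupe, 38 x 30 x 18 mm, near the front edge on the right
Not all that is in view belongs to the job. What is shaped like the block_thick but brown is not meant. Leave any orange look-alike of the block_thin alone.

How it is judged (in metres and radians):
At the end, for the whole second after the job is handed in: Drawer home: within 3 mm of its stop (ejector pressed in more than 9 mm), its catch ball dropped in behind the cam (lift under 1.5 mm), at rest. Both blocks flat on the floor of the bay (within 3 mm in height, 0.06 rad of level), between its ribs (value of joint ejector above 0.009 m and value of joint catch_ball below 0.0015 m and linear speed of drawer below 0.01 m/s and z of block_thick in the frame of drawer_bay between -0.003 and 0.003 m and angle between each of block_thick, block_thin's own z axis and vertical below 0.06 rad and x of block_thick in the frame of drawer_bay between -0.008 and 0.008 m and y of block_thick in the frame of drawer_bay between -0.042 and 0.042 m and z of block_thin in the frame of drawer_bay between -0.003 and 0.003 m and x of block_thin in the frame of drawer_bay between -0.008 and 0.008 m and y of block_thin in the frame of drawer_bay between -0.045 and 0.045 m); the robot touches nothing.
It fails at once if the drawer is rammed: the robot presses on it with more than 45 N (contact force between any of the fingers, the arm and drawer above 45 N).
It fails at once if a bystander is moved by more than 30 mm (distance of any of tape_roll, petri_dish, dropper_bottle, marker_pen, loupe from where it was at the start of the episode above 0.03 m).
It also fails if it takes over 72 s, if anything falls off the work surface, if the arm or the gripper's body presses on something with over 40 N, if the wrist force passes 120 N, or if a joint passes its speed limit or range.

## Working session

There is one attempt and no reset: what is moved stays moved. The work goes in short steps, Python scripts to look and compute and a tool call to move; the robot and the scene stay as the last step left them, time stands still between calls to the robot, and variables do not carry over. Pictures are saved under pics/ and viewed, at most 10 in all, crops included, and the job is handed in when it is done.

Besides the shell and the picture viewer there is one more tool, called after ">>>" as a command line: name --argument value ..., lists and objects as JSON in quotes. jog_arm: Moves the arm, as the interface text tells. Its arguments: {"type":"object","properties":{"moves":{"type":"array"},"newtons":{"type":"number"}},"required":["moves"]}

```bash
mkdir -p pics; python3 - <<'E'
from plant import *
import cv2,numpy as np
for n in("top","scene"):
    p=capture(n); cv2.imwrite(f"pics/{n}0.png",p["pixels"]); print(n,np.round(p["mtx"],1).tolist(),np.round(p["world_from_camera"],3).tolist())
    for t in("block_thick","block_thin","drawer","cabinet"):
        for r in regions_of(p,t): print(t,round(r["confidence"],2),r["pixel"],r["pixels"].sum())
print(get_state())
E
```

```text
top [[366.5, 0.0, 322.5], [0.0, 366.5, 201.6], [0.0, 0.0, 1.0]] [[-0.026, -0.982, 0.185, 0.366], [-0.999, 0.021, -0.03, -0.011], [0.025, -0.186, -0.982, 1.098], [0.0, 0.0, 0.0, 1.0]]
block_thick 0.56 [204.3, 235.0] 299
block_thick 0.49 [240.1, 220.1] 249
block_thin 0.6 [434.1, 210.1] 234
block_thin 0.52 [392.7, 219.5] 248
block_thin 0.39 [209.7, 160.8] 378
drawer 0.64 [319.0, 211.9] 2731
cabinet 0.65 [323.1, 150.8] 4920
scene [[382.3, 0.0, 318.5], [0.0, 382.3, 201.4], [0.0, 0.0, 1.0]] [[0.823, -0.298, 0.484, -0.029], [-0.568, -0.467, 0.678, -0.864], [0.024, -0.832, -0.554, 0.742], [0.0, 0.0, 0.0, 1.0]]
block_thick 0.61 [274.0, 187.9] 121
drawer 0.81 [302.7, 217.2] 841
{'time_s': 0.5, 'joints': array([-5.85493868e+01,  2.05475677e+01,  6.77581747e-01, -2.30576341e-03,
       -7.01370663e+01, -1.65064144e+01]), 'qd': array([ 0.06556413, -0.16523507, -0.02229917,  0.0278654 ,  0.00386149,
        0.00241081]), 'joint_torque': array([ 9.86708255e-04, -5.81796420e+01,  2.93067491e+01,  6.99719757e+00,
        1.18605851e-02, -1.85299848e-05]), 'tcp_pos': array([ 0.17402446, -0.65210446,  0.22650704]), 'eef_rot': array([ 1.79992622e+02,  7.54202052e-05, -1.65056585e+02]), 'contact_force': array([-0.02046966,  0.00345756, -0.12858446]), 'moment': array([-0.04214192, -0.00125201, -0.01226632]), 'gripper_force': 0.0, 'gripper_width': 0.08730863889530716}
```

View pics/top0.png

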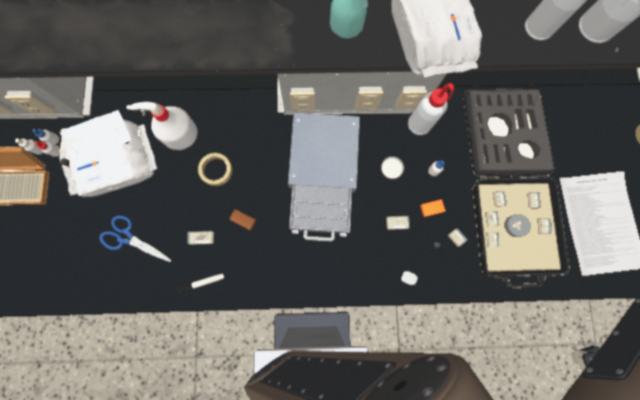

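View pics/scene0.png

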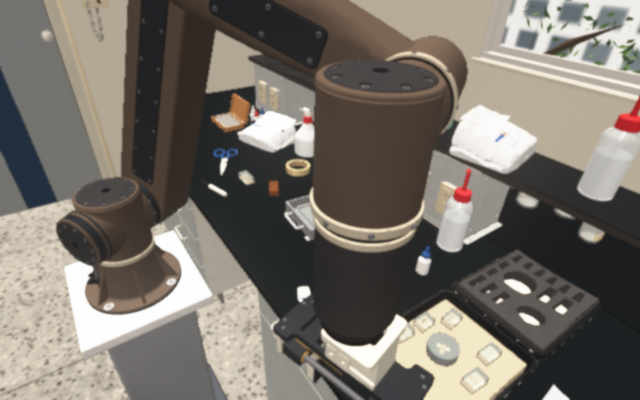

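The top view shows clear blocks at (201,238) on the left, and at (398,222) and the smaller (458,237) on the right. The brown (242,219) and orange (433,208) look-alikes are to be left alone. The drawer is at (320,208), with its handle at (319,237). Next I'll rectify these and confirm the sizes in one enlarged picture.

```bash
cat > h.py <<'E'
from plant import *
import cv2,numpy as np
def proj(p,P):
    P=np.atleast_2d(np.asarray(P,float)); T=np.linalg.inv(p["world_from_camera"])
    c=P@T[:3,:3].T+T[:3,3]; q=c@p["mtx"].T; return q[:,:2]/q[:,2:]
def back(p,uv,z):
    uv=np.atleast_2d(uv).astype(float); d=np.c_[uv,np.ones(len(uv))]@np.linalg.inv(p["mtx"]).T@p["world_from_camera"][:3,:3].T
    o=p["world_from_camera"][:3,3]; return o+d*((z-o[2])/d[:,2])[:,None]
def ortho(p,z,x0,x1,y0,y1,s=1000):
    # rows: x decreasing; columns: y decreasing
    C=np.array([[x1,y1,z],[x1,y0,z],[x0,y0,z],[x0,y1,z]]); w=int((y1-y0)*s);h=int((x1-x0)*s)
    H=cv2.getPerspectiveTransform(proj(p,C).astype(np.float32),np.float32([[0,0],[w,0],[w,h],[0,h]]))
    return cv2.warpPerspective(p["pixels"],H,(w,h),flags=cv2.INTER_CUBIC)
def rects(p,z,x0,x1,y0,y1,th=110):
    I=ortho(p,z,x0,x1,y0,y1,2000); g=cv2.GaussianBlur(I.min(2),(0,0),2)
    out=[]
    for c in cv2.findContours((g>th).astype(np.uint8),cv2.RETR_EXTERNAL,cv2.CHAIN_APPROX_NONE)[0]:
        if cv2.contourArea(c)<1500: continue
        (u,v),_,_=r=cv2.minAreaRect(c); b=cv2.boxPoints(r); e=b[1]-b[0];f=b[2]-b[1]
        if np.hypot(*f)>np.hypot(*e): e,f=f,e
        # long axis direction in world: dx=-e_v, dy=-e_u
        a=np.degrees(np.arctan2(-e[0],-e[1]))%180
        out.append(dict(xy=np.round([x1-v/2000,y1-u/2000],4).tolist(),L=round(np.hypot(*e)/2,1),W=round(np.hypot(*f)/2,1),yaw=round(float(a),1)))
    return out
E
python3 - <<'E'
from h import *
p=capture("top")
for n,uv in dict(L=(201,238),R=(398,222),R2=(458,237),brown=(242,219),orange=(433,208)).items():
    c=back(p,uv,.018)[0]; print(n,c.round(3))
    for th in (70,100): print(th,rects(p,.02,c[0]-.06,c[0]+.06,c[1]-.06,c[1]+.06,th))
print("handle",back(p,[(304,235),(335,235)],.026).round(3))
print("drawer corners z38",back(p,[(292,184),(290,226),(350,230),(352,188)],.04).round(3), "cab",back(p,[(292,113),(359,117),(355,187),(289,184)],.051).round(3))
cv2.imwrite("pics/o1.png",ortho(p,.02,.2,.6,-.4,.4,1000))
E
```

```text
L [0.47  0.314 0.018]
70 [{'xy': [0.4715, 0.3164], 'L': np.float32(79.3), 'W': np.float32(42.2), 'yaw': 90.7}]
100 [{'xy': [0.4714, 0.3169], 'L': np.float32(75.0), 'W': np.float32(38.5), 'yaw': 90.0}]
R [ 0.504 -0.267  0.018]
70 [{'xy': [0.5031, -0.265], 'L': np.float32(72.0), 'W': np.float32(44.0), 'yaw': 90.0}]
100 [{'xy': [0.5031, -0.265], 'L': np.float32(68.0), 'W': np.float32(40.0), 'yaw': 90.0}]
R2 [ 0.455 -0.443  0.018]
70 [{'xy': [0.4542, -0.4402], 'L': np.float32(52.4), 'W': np.float32(42.2), 'yaw': 38.2}]
100 [{'xy': [0.4541, -0.4404], 'L': np.float32(48.2), 'W': np.float32(37.6), 'yaw': 37.6}]
brown [0.523 0.196 0.018]
70 []
100 []
orange [ 0.544 -0.376  0.018]
70 [{'xy': [0.5413, -0.3667], 'L': np.float32(35.3), 'W': np.float32(23.5), 'yaw': 99.9}]
100 []
handle [[ 0.471  0.014  0.026]
 [ 0.468 -0.077  0.026]]
drawer corners z38 [[ 0.621  0.046  0.04 ]
 [ 0.496  0.053  0.04 ]
 [ 0.481 -0.12   0.04 ]
 [ 0.605 -0.131  0.04 ]] cab [[ 0.84   0.043  0.051]
 [ 0.824 -0.16   0.051]
 [ 0.606 -0.139  0.051]
 [ 0.619  0.054  0.051]]
```

View pics/o1.png

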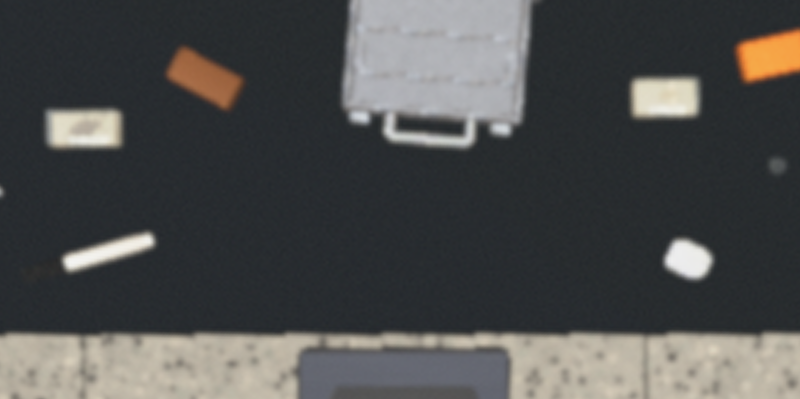

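Measured sizes, less blur: the left block at (0.471,0.317) is about 71x34, so it is block_thick. The right block at (0.503,-0.265) is about 64x36, so it is block_thin. The third clear one is 48 mm or less. Brown and orange are excluded by colour. Next I'll fit the cabinet and drawer pose.

```bash
cat >> h.py <<'E'
from scipy.optimize import minimize
def seg(a,b,n=60): return np.linspace(a,b,n)
def W(pose,P): 
    x,y,a=pose[0],pose[1],np.radians(pose[2]); c,s=np.cos(a),np.sin(a)
    return np.c_[x+c*P[:,0]-s*P[:,1],y+s*P[:,0]+c*P[:,1],P[:,2]]
def edge(p,blur=1.0):
    g=cv2.GaussianBlur(p["pixels"].astype(np.float32),(0,0),blur)
    return np.sqrt(sum(cv2.Sobel(g,cv2.CV_32F,1,0)[...,k]**2+cv2.Sobel(g,cv2.CV_32F,0,1)[...,k]**2 for k in range(3)))
def fit(p,P,x0,d=(.006,.006,2),ang=True,blur=1.0):
    E=np.minimum(edge(p,blur),150)
    def f(q):
        q=list(q)+([] if ang else [x0[2]])
        uv=proj(p,W(q,P)).astype(np.float32); return -cv2.remap(E,uv[:,:1],uv[:,1:],cv2.INTER_LINEAR).mean()
    n=3 if ang else 2
    best=None
    for dx in np.linspace(-1,1,7):
        for dy in np.linspace(-1,1,7):
            s=np.array([x0[0]+dx*d[0],x0[1]+dy*d[1],x0[2]])[:n]
            r=minimize(f,s,method="Nelder-Mead",options=dict(initial_simplex=np.vstack([s,s+np.diag([.003,.003,1.5][:n])])))
            if best is None or r.fun<best.fun: best=r
    return best.x,best.fun
CAB=np.vstack([seg((-.1,-.1,.051),(-.1,.1,.051)),seg((-.1,-.1,.051),(.125,-.1,.051)),seg((-.1,.1,.051),(.125,.1,.051)),seg((.125,-.1,.051),(.125,.1,.051))])
DRW=np.vstack([seg((-.1,-.087,.043),(-.1,.087,.043)),seg((-.1,-.087,.043),(0,-.087,.043)),seg((-.1,.087,.043),(0,.087,.043))])
HND=seg((-.127,-.04,.026),(-.127,.04,.026)); 
RIB=np.vstack([seg((-.038+s*.0225,-.07,.015),(-.038+s*.0225,.07,.015)) for s in(-1,1)])
E
python3 - <<'E'
from h import *
p=capture("top")
c,f=fit(p,CAB,(.712,-.05,-4.2)); print("cab",c.round(4),f)
for n,P in dict(DRW=DRW,DH=np.vstack([DRW,HND])).items():
    d,f=fit(p,P,(.587,-.041,c[2]),d=(.009,.005)); print(n,d.round(4),f,"bay",W(d,np.array([[-.038,0,0]]))[0].round(4))
# overlay
I=cv2.resize(p["pixels"],None,fx=5,fy=5,interpolation=cv2.INTER_CUBIC)
for P,q,col in((CAB,c,(0,255,0)),(DRW,d,(0,0,255)),(HND,d,(255,0,255)),(RIB,d,(0,255,255))):
    for u,v in (proj(p,W(q,P))+.5)*5: cv2.circle(I,(int(u),int(v)),1,col,-1)
cv2.imwrite("pics/fit.png",I[540:1220,1400:1850][:600])
cv2.imwrite("pics/fit.png",cv2.resize(I[540:1240,1400:1850],(386,600),interpolation=cv2.INTER_AREA))
E
```

```text
cab [ 0.7072 -0.0523 -5.9716] -124.3414535522461
DRW [ 0.5782 -0.0385 -4.5108] -149.58456420898438 bay [ 0.5403 -0.0356  0.    ]
DH [ 0.5782 -0.0394 -4.5126] -149.68772888183594 bay [ 0.5403 -0.0365  0.    ]
```

View pics/fit.png

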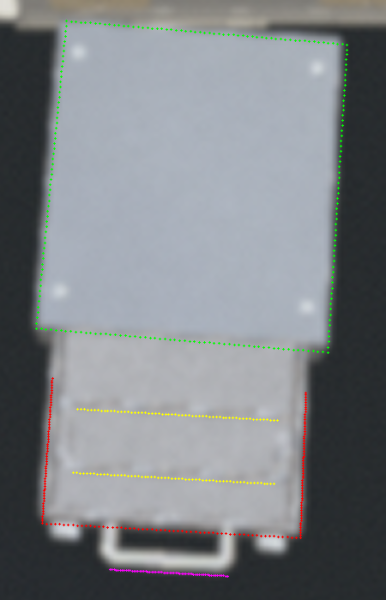

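>>> jog_arm --moves '[[[0,0,0],-10.7,6],[[0,0,0],-10.7,6],[[0,0,0],-10.7,6],[[0,0,0],-10.7,6],[[0,0,0],-10.7,6],[[0,0,0],-10.7,6],[[0,0,0],-10.7,6]]'

```text
time_s: 1.48
tcp_pos: [0.174, -0.6522, 0.2266]
eef_rot: [-180.0, -0.0, -89.8]
contact_force: [1.2, -0.1, 0.2]
gripper_width: 0.0598
gripper_force: 0.0
```

The overlay shows the drawer outline snapped to the lower edge of the panel, since the magenta handle line lies about 4 mm ahead of the visible bar. I'll take the bay from the ribs and handle directly, with contrast raised.

```bash
python3 - <<'E'
from h import *
ps=[capture("top") for _ in range(4)]
p=dict(ps[0]); p["pixels"]=np.mean([q["pixels"] for q in ps],0).astype(np.uint8)
I=ortho(p,.015,.43,.63,-.14,.07,3500)[:, :]
g=cv2.createCLAHE(4,(4,4)).apply(cv2.cvtColor(I,cv2.COLOR_BGR2GRAY))
g=cv2.resize(g,None,fx=.8,fy=.8,interpolation=cv2.INTER_AREA)
for k in range(0,20): cv2.putText(g,f"{.63-k*.01:.2f}",(0,int(k*28)+4),0,.35,255,1) if k%2==0 else 0
for k in range(0,21,2): cv2.putText(g,f"{.07-k*.01:.2f}",(int(k*28)-10,555),0,.35,255,1)
cv2.imwrite("pics/rib.png",g)
G=cv2.GaussianBlur(p["pixels"],(0,0),.6).astype(np.float32)
def prof(xs,z,yr=.055,yaw=-4.5):
    P=np.array([[x,y,z] for x in xs for y in np.linspace(-yr,yr,60)]); uv=proj(p,W((.58,-.0385,yaw),P)).astype(np.float32)
    return cv2.remap(G,uv[:,:1],uv[:,1:],cv2.INTER_LINEAR).reshape(-1,4)[:,0].reshape(len(xs),60).mean(1) if 0 else cv2.remap(cv2.cvtColor(G,cv2.COLOR_BGR2GRAY),uv[:,:1],uv[:,1:],cv2.INTER_LINEAR).reshape(len(xs),60).mean(1)
xs=np.arange(-.11,.02,.002)
for yaw in(-3,-4,-5,-6): print(yaw,"rib contrast",np.abs(np.diff(prof(np.arange(-.075,-.005,.002),.015,.06,yaw),2)).sum().round(1))
print("rib z15",[(int(round(x*1000)),int(v)) for x,v in zip(xs,prof(xs,.015,.06))])
xs=np.arange(-.14,-.105,.002); print("handle z26",[(int(round(x*1000)),int(v)) for x,v in zip(xs,prof(xs,.028,.025))])
ys=np.arange(-.1,.101,.002)
P=np.array([[x,y,.043] for y in ys for x in np.linspace(-.08,-.01,40)]);uv=proj(p,W((.58,-.0385,-4.5),P)).astype(np.float32)
v=cv2.remap(cv2.cvtColor(G,cv2.COLOR_BGR2GRAY),uv[:,:1],uv[:,1:],cv2.INTER_LINEAR).reshape(len(ys),40).mean(1)
print("sides z43",[(int(round(y*1000)),int(a)) for y,a in zip(ys,v) if abs(y)>.065])
E
```

```text
-3 rib contrast 12.9
-4 rib contrast 14.1
-5 rib contrast 14.9
-6 rib contrast 14.0
rib z15 [(-110, 84), (-108, 76), (-106, 75), (-104, 78), (-102, 84), (-100, 94), (-98, 108), (-96, 126), (-94, 144), (-92, 160), (-90, 169), (-88, 173), (-86, 174), (-84, 175), (-82, 176), (-80, 176), (-78, 176), (-76, 176), (-74, 176), (-72, 177), (-70, 177), (-68, 177), (-66, 176), (-64, 174), (-62, 172), (-60, 171), (-58, 171), (-56, 173), (-54, 175), (-52, 176), (-50, 177), (-48, 177), (-46, 177), (-44, 177), (-42, 177), (-40, 178), (-38, 178), (-36, 178), (-34, 178), (-32, 178), (-30, 177), (-28, 177), (-26, 177), (-24, 177), (-22, 176), (-20, 174), (-18, 172), (-16, 171), (-14, 171), (-12, 172), (-10, 174), (-8, 176), (-6, 177), (-4, 177), (-2, 177), (0, 177), (2, 177), (4, 177), (6, 177), (8, 177), (10, 177), (12, 177), (14, 178), (16, 178), (18, 178)]
handle z26 [(-140, 42), (-138, 42), (-136, 42), (-134, 43), (-132, 48), (-130, 61), (-128, 84), (-126, 118), (-124, 153), (-122, 179), (-120, 186), (-118, 173), (-116, 142), (-114, 105), (-112, 73), (-110, 54), (-108, 46), (-106, 47)]
sides z43 [(-100, 42), (-98, 42), (-96, 43), (-94, 48), (-92, 60), (-90, 82), (-88, 110), (-86, 134), (-84, 149), (-82, 155), (-80, 158), (-78, 164), (-76, 170), (-74, 174), (-72, 175), (-70, 175), (-68, 175), (-66, 175), (66, 176), (68, 176), (70, 176), (72, 176), (74, 175), (76, 172), (78, 165), (80, 158), (82, 153), (84, 147), (86, 132), (88, 107), (90, 80), (92, 59), (94, 48), (96, 43), (98, 42), (100, 42)]
```

View pics/rib.png

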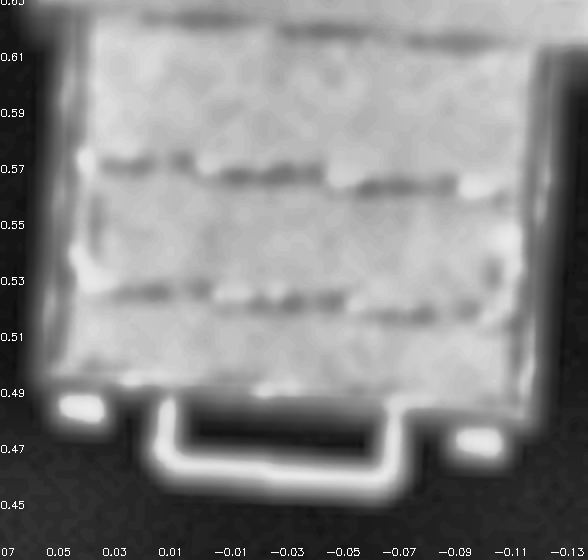

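>>> jog_arm --moves '[[[-6.25,-5.3,0],0,6],[[-6.25,-5.3,0],0,6],[[-6.25,-5.3,0],0,6],[[-6.25,-5.3,0],0,6],[[-6.25,-5.3,0],0,6],[[-6.25,-5.3,0],0,6],[[-1.2,-1.1,4],0,6],[[0,0,3],0,6]]'

```text
time_s: 2.68
tcp_pos: [0.4294, -0.3533, 0.1557]
eef_rot: [-180.0, 0.0, -90.3]
contact_force: [0.2, -0.6, -0.3]
gripper_width: 0.0602
gripper_force: 0.0
```

The crop shows the ribs near x≈0.57 and 0.525 on the left, and the handle at x≈0.463. This puts the bay centre at about (0.545,-0.036) with yaw about -4.6°, which agrees with the handle. Next: grasp block_thin at (0.504,-0.267).

>>> jog_arm --moves '[[[-3,-2.5,0],0,6],[[-3,-2.5,0],0,6],[[-2.6,-2.5,0],0,6],[[0,0,3],0,6],[[0,0,0],0,6],[[0,0,0],0,6]]'

```text
time_s: 3.42
tcp_pos: [0.5038, -0.2695, 0.1273]
eef_rot: [-180.0, -0.0, -90.3]
contact_force: [0.3, 0.1, -0.2]
gripper_width: 0.0603
gripper_force: 0.0
```

>>> jog_arm --moves '[[[-0.2,0,4],0,6],[[0,0,4],0,6],[[0,0,2],0,6],[[0,0,1],0,6],[[0,0,0.9],0,6],[[0,0,0],0,6],[[0,0,0],0,6]]'

```text
time_s: 4.3
tcp_pos: [0.5042, -0.2672, 0.0084]
eef_rot: [-179.9, -0.0, -90.2]
contact_force: [-0.3, 0.6, 0.2]
gripper_width: 0.0602
gripper_force: 0.0
```

>>> jog_arm --newtons 20 --moves '[[[0,0,0],0,2.5],[[0,0,0],0,2.5],[[0,0,0],0,2.5],[[0,0,0],0,2.5],[[0,0,0],0,2.5],[[0,0,0],0,2.5]]'

```text
time_s: 5.05
tcp_pos: [0.5037, -0.267, 0.0077]
eef_rot: [-180.0, -0.0, -90.2]
contact_force: [-0.3, 0.6, 3.1]
gripper_width: 0.036
gripper_force: 20.0
```

>>> jog_arm --moves '[[[0,0,-3],0,2.5],[[0,0,-4],0,2.5],[[0,0,-3],0,2.5],[[-4,-0.8,0],0,2.5],[[-4,-0.8,0],0,2.5],[[-4,-0.8,0],0,2.5],[[-4,-0.8,0],0,2.5],[[-3.5,-0.7,0],0,2.5],[[0,0,0],4.4,2.5],[[0,0,0],0,2.5],[[0,0,0],0,2.5]]'

```text
time_s: 6.42
tcp_pos: [0.5429, -0.0725, 0.1074]
eef_rot: [180.0, -0.0, -94.5]
contact_force: [-0.3, 0.1, -0.4]
gripper_width: 0.0354
gripper_force: 20.0
```

```bash
python3 - <<'E'
from h import *
s=get_state(); print(s["tcp_pos"],s["eef_rot"],s["gripper_width"])
p=capture("top"); a=p["pixels"][140:290,240:400]; 
q=capture("scene"); b=q["pixels"][150:300,230:390]
cv2.imwrite("pics/held.png",cv2.resize(np.hstack([a,b]),(800,375),interpolation=cv2.INTER_CUBIC))
E
```

```text
[ 0.54292681 -0.07248088  0.10737973] [ 1.79977742e+02 -3.34052846e-03 -9.44968090e+01] 0.03543162585198197
```

View pics/held.png

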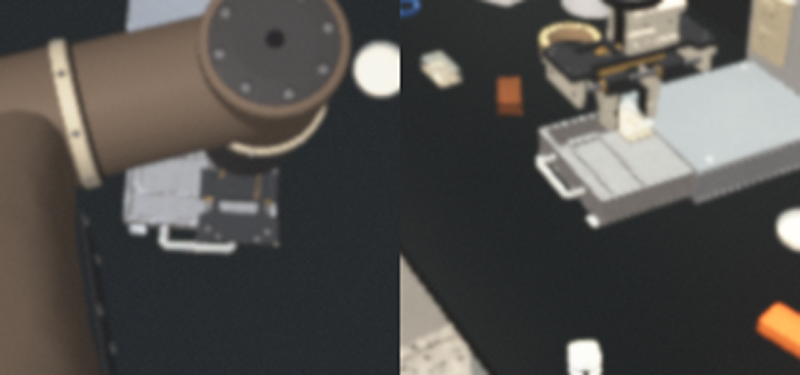

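The crop shows the block held level over the bay (right panel, (632,115)). Lowering.

>>> jog_arm --moves '[[[0,0.05,3],0,2.5],[[0,0,3],0,2.5],[[0,0,1.5],0,2.5],[[0,0,0.5],0,2.5],[[0,0,0.4],0,2.5],[[0,0,0.3],0,2.5],[[0,0,0],0,2.5],[[0,0,0],0,2.5]]'

```text
time_s: 7.52
tcp_pos: [0.5429, -0.072, 0.021]
eef_rot: [-180.0, 0.0, -94.5]
contact_force: [0.0, -0.2, 0.1]
gripper_width: 0.0354
gripper_force: 20.0
```

>>> jog_arm --moves '[[[0,0,0.2],0,2.5],[[0,0,0.15],0,2.5],[[0,0,0],0,2.5],[[0,0,0],0,2.5]]'

```text
time_s: 8.02
tcp_pos: [0.5427, -0.0721, 0.017]
eef_rot: [180.0, -0.0, -94.6]
contact_force: [-0.3, 0.3, -0.3]
gripper_width: 0.0358
gripper_force: 20.0
```

>>> jog_arm --moves '[[[0,0,0],0,4.6],[[0,0,0],0,4.6],[[0,0,0],0,4.6],[[0,0,-2],0,4.6],[[0,0,-4],0,4.6],[[0,0,-4],0,6]]'

```text
time_s: 8.78
tcp_pos: [0.5424, -0.0722, 0.118]
eef_rot: [180.0, -0.0, -94.6]
contact_force: [0.8, 0.3, -0.0]
gripper_width: 0.0515
gripper_force: 0.0
```

>>> jog_arm --moves '[[[-4,0,-2],-4.6,6],[[-5,0.8,0],0,6],[[-5,0.9,0],0,6],[[-5,0.9,0],0,6],[[-5,0.9,0],0,6],[[-5,0.9,0],0,6],[[-5,0.9,0],0,6],[[-5,1,0],0,6],[[0,0,0],0,6],[[0,0,0],0,6]]'

```text
time_s: 10.02
tcp_pos: [0.4822, 0.3176, 0.1368]
eef_rot: [180.0, -0.0, -89.9]
contact_force: [-0.2, -0.3, -0.1]
gripper_width: 0.0599
gripper_force: 0.0
```

```bash
python3 - <<'E'
from h import *
p=capture("top")
q=capture("scene"); I=cv2.createCLAHE(2,(2,2)); b=q["pixels"][150:250,230:390]
a=ortho(p,.026,.43,.63,-.14,.07,2000)
cv2.imwrite("pics/thin.png",np.hstack([a,cv2.resize(b,(380,400),interpolation=cv2.INTER_CUBIC)]))
print(rects(p,.022,.42,.52,.26,.38,100))
E
```

```text
[{'xy': [0.4774, 0.3255], 'L': np.float32(100.9), 'W': np.float32(55.2), 'yaw': 66.6}]
```

View pics/thin.png

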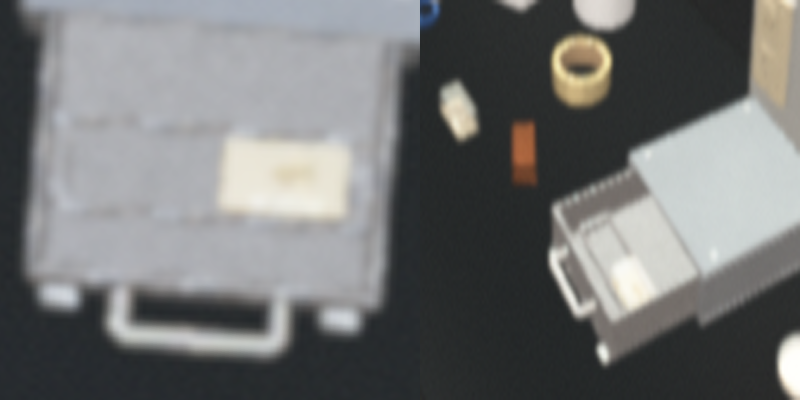

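The picture shows block_thin flat between the ribs (left panel, (285,178)), with the left half of the bay free. Now for block_thick at (0.472,0.319).

>>> jog_arm --moves '[[[-0.1,1,3],0,6],[[0,0,4],0,6],[[0,0,3],0,6],[[0,0,1.5],0,6],[[0,0,0.9],0,6],[[0,0,0.5],0,6],[[0,0,0],0,6],[[0,0,0],0,6]]'

```text
time_s: 11.12
tcp_pos: [0.4729, 0.3191, 0.0088]
eef_rot: [-180.0, 0.1, -89.9]
contact_force: [-0.0, 0.1, 0.1]
gripper_width: 0.0602
gripper_force: 0.0
```

>>> jog_arm --newtons 20 --moves '[[[0,0,0],0,2.5],[[0,0,0],0,2.5],[[0,0,0],0,2.5],[[0,0,0],0,2.5],[[0,0,0],0,2.5],[[0,0,0],0,2.5]]'

```text
time_s: 11.88
tcp_pos: [0.4726, 0.3187, 0.0082]
eef_rot: [-180.0, 0.0, -90.0]
contact_force: [-1.4, -0.5, 2.7]
gripper_width: 0.0338
gripper_force: 20.0
```

>>> jog_arm --moves '[[[0,0,-4],0,2.5],[[0,0,-4],0,2.5],[[0,0,-3],0,2.5],[[4.5,-1,0],0,2.5],[[4.5,-1,0],0,2.5],[[4.5,-1,0],0,2.5],[[4.5,-1,0],0,2.5],[[4.5,-1,0],0,2.5],[[4.5,-1,0],0,2.5],[[4.5,-1,0],0,2.5],[[0.5,-0.5,0],0,2.5],[[0,0,0],4.6,2.5]]'

```text
time_s: 13.38
tcp_pos: [0.548, -0.0019, 0.1178]
eef_rot: [180.0, -0.0, -94.7]
contact_force: [0.1, 0.9, -1.3]
gripper_width: 0.0336
gripper_force: 20.0
```

>>> jog_arm --moves '[[[0,0,0],0,2.5],[[0,0,0],0,2.5]]'

```text
time_s: 13.62
tcp_pos: [0.5477, -0.0008, 0.118]
eef_rot: [180.0, -0.0, -94.4]
contact_force: [-0.3, -0.6, -0.2]
gripper_width: 0.0338
gripper_force: 20.0
```

>>> jog_arm --moves '[[[0,0,3],0,2.5],[[0,0,3],0,2.5],[[0,0,2],0,2.5],[[0,0,0.8],0,2.5],[[0,0,0.5],0,2.5],[[0,0,0.4],0,2.5],[[0,0,0],0,2.5],[[0,0,0],0,2.5]]'

```text
time_s: 14.62
tcp_pos: [0.5481, -0.0012, 0.0216]
eef_rot: [-180.0, 0.0, -94.6]
contact_force: [-0.2, 0.3, 0.3]
gripper_width: 0.0339
gripper_force: 20.0
```

>>> jog_arm --moves '[[[0,0,0.2],0,2.5],[[0,0,0.15],0,2.5],[[0,0,0],0,2.5],[[0,0,0],0,2.5]]'

```text
time_s: 15.12
tcp_pos: [0.5478, -0.0012, 0.0176]
eef_rot: [180.0, -0.0, -94.6]
contact_force: [0.5, -0.6, -0.8]
gripper_width: 0.0337
gripper_force: 20.0
```

>>> jog_arm --moves '[[[0,0,0],0,4.6],[[0,0,0],0,4.6],[[0,0,0],0,4.6],[[0,0,-2],0,4.6],[[0,0,-4],0,4.6],[[0,0,-4],0,4],[[1,4,0],0,0],[[1,4,0],0,0],[[1.4,3.4,0],0,0],[[0,0,0],-10,0],[[0,0,0],-10,0],[[0,0,0],-10,0]]'

```text
time_s: 16.62
tcp_pos: [0.4314, -0.0261, 0.1178]
eef_rot: [-180.0, -0.0, -64.2]
contact_force: [0.3, 0.3, -0.8]
gripper_width: 0.0003
gripper_force: 0.0
```

>>> jog_arm --moves '[[[0,0,0],-10,0],[[0,0,0],-10,0],[[0,0,0],-10,0],[[0,0,0],-10,0],[[0,0,0],-10,0],[[0,0,0],-10,0],[[0,0,0],0,0],[[0,0,0],0,0]]'

```text
time_s: 17.62
tcp_pos: [0.4315, -0.0261, 0.1176]
eef_rot: [-180.0, -0.0, -4.8]
contact_force: [0.5, 0.6, -0.5]
gripper_width: 0.0006
gripper_force: 0.0
```

```bash
python3 - <<'E'
from h import *
p=capture("top"); q=capture("scene"); b=q["pixels"][150:250,230:390]
a=ortho(p,.026,.43,.63,-.14,.07,2000)
cv2.imwrite("pics/both.png",np.hstack([a,cv2.resize(b,(380,400),interpolation=cv2.INTER_CUBIC)]))
E
```

```text
(no output)
```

View pics/both.png

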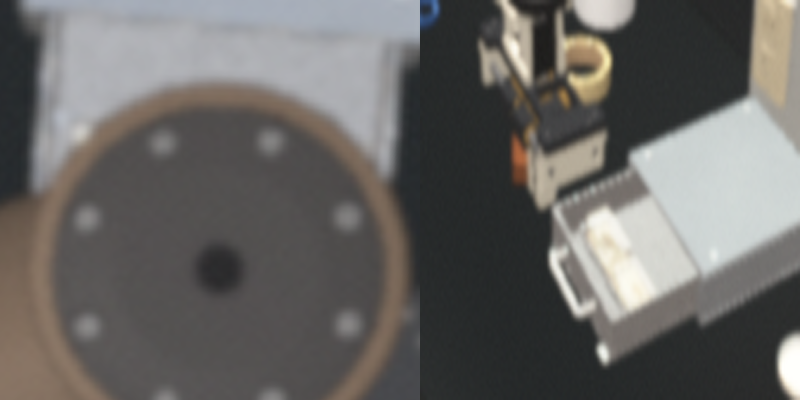

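The scene crop shows both blocks end to end in the bay ((605,230) and (630,280)). No contact force came up at floor height during placing, so neither is on a rib. Going down in front of the handle and approaching.

>>> jog_arm --moves '[[[0,0,4],0,0],[[0,0,4],0,0],[[0,0,1.5],0,0],[[0,0,0.9],0,0],[[0,0,0],0,0],[[0.5,0,0],0,0],[[0.3,0,0],0,0],[[0.3,0,0],0,0],[[0.3,0,0],0,0],[[0.3,0,0],0,0]]'

```text
time_s: 18.98
tcp_pos: [0.4471, -0.0278, 0.0133]
eef_rot: [180.0, 0.1, -4.6]
contact_force: [-5.6, 0.8, 4.0]
gripper_width: 0.0008
gripper_force: 2.7
```

>>> jog_arm --moves '[[[0.4,0,0],0,0],[[0.4,0,0],0,0],[[0.4,0,0],0,0],[[0.4,0,0],0,0],[[0.4,0,0],0,0],[[0.4,0,0],0,0],[[0.4,0,0],0,0],[[0.4,0,0],0,0],[[0.4,0,0],0,0],[[0.4,0,0],0,0]]'

```text
time_s: 20.23
tcp_pos: [0.4866, -0.0312, 0.0132]
eef_rot: [179.9, 0.2, -4.6]
contact_force: [-4.9, 0.5, 4.7]
gripper_width: 0.0006
gripper_force: 2.9
```

>>> jog_arm --moves '[[[0.4,0,0],0,0],[[0.4,0,0],0,0],[[0.4,0,0],0,0],[[0.4,0,0],0,0],[[0.4,0,0],0,0],[[0.4,0,0],0,0],[[0.4,0,0],0,0]]'

```text
time_s: 21.1
tcp_pos: [0.5145, -0.0334, 0.0132]
eef_rot: [179.9, 0.2, -4.6]
contact_force: [-6.2, 0.2, 5.4]
gripper_width: 0.0008
gripper_force: 2.9
```

>>> jog_arm --moves '[[[0.2,0,-0.1],0,0],[[0.2,0,0],0,0],[[0.2,0,0],0,0],[[0.2,0,0],0,0]]'

```text
time_s: 21.6
tcp_pos: [0.5242, -0.0335, 0.0144]
eef_rot: [180.0, 0.0, -4.6]
contact_force: [-1.3, -0.3, -1.3]
gripper_width: 0.0001
gripper_force: 0.9
```

>>> jog_arm --moves '[[[0.2,0,0],0,0],[[0.2,0,0],0,0],[[0.2,0,0],0,0]]'

```text
time_s: 21.98
tcp_pos: [0.5303, -0.034, 0.0145]
eef_rot: [180.0, 0.0, -4.6]
contact_force: [-1.8, 0.7, -1.5]
gripper_width: 0.0003
gripper_force: 0.9
```

>>> jog_arm --moves '[[[0.2,0,0],0,0],[[0.2,0,0],0,0],[[0.2,0,0],0,0]]'

```text
time_s: 22.35
tcp_pos: [0.5363, -0.0344, 0.0146]
eef_rot: [-180.0, 0.0, -4.6]
contact_force: [-3.4, 0.2, -1.3]
gripper_width: 0.0005
gripper_force: 0.9
```

>>> jog_arm --moves '[[[0.2,0,0],0,0],[[0.2,0,0],0,0]]'

```text
time_s: 22.6
tcp_pos: [0.5402, -0.0348, 0.0145]
eef_rot: [180.0, 0.0, -4.6]
contact_force: [-3.0, -1.1, -1.3]
gripper_width: 0.0002
gripper_force: 1.0
```

>>> jog_arm --moves '[[[0.2,0,0],0,0],[[0.2,0,0],0,0]]'

```text
time_s: 22.85
tcp_pos: [0.5443, -0.0351, 0.0146]
eef_rot: [-180.0, 0.0, -4.6]
contact_force: [-2.3, 1.0, -0.9]
gripper_width: 0.0005
gripper_force: 1.0
```

>>> jog_arm --moves '[[[0.2,0,0],0,0],[[0.2,0,0],0,0]]'

```text
time_s: 23.1
tcp_pos: [0.5482, -0.0354, 0.0145]
eef_rot: [180.0, 0.0, -4.6]
contact_force: [-2.1, 0.5, 0.4]
gripper_width: 0.0004
gripper_force: 1.0
```

>>> jog_arm --moves '[[[0.2,0,0],0,0],[[0.2,0,0],0,0]]'

```text
time_s: 23.35
tcp_pos: [0.5522, -0.0357, 0.0146]
eef_rot: [-180.0, -0.0, -4.6]
contact_force: [-1.8, -0.8, -0.3]
gripper_width: 0.0008
gripper_force: 1.0
```

>>> jog_arm --moves '[[[0.2,0,0],0,0],[[0.2,0,0],0,0]]'

```text
time_s: 23.6
tcp_pos: [0.5562, -0.036, 0.0146]
eef_rot: [180.0, 0.0, -4.6]
contact_force: [-2.6, 0.2, -1.4]
gripper_width: 0.0002
gripper_force: 1.0
```

>>> jog_arm --moves '[[[0.2,0,0],0,0],[[0.2,0,0],0,0]]'

```text
time_s: 23.85
tcp_pos: [0.56, -0.0364, 0.0145]
eef_rot: [180.0, 0.0, -4.6]
contact_force: [-5.3, 0.9, 0.8]
gripper_width: 0.0006
gripper_force: 2.7
```

>>> jog_arm --moves '[[[0.2,0,0],0,0],[[0.2,0,0],0,0]]'

```text
time_s: 24.1
tcp_pos: [0.5614, -0.037, 0.0144]
eef_rot: [179.9, 0.3, -4.6]
contact_force: [-12.0, 2.3, 9.1]
gripper_width: 0.0004
gripper_force: 6.0
```

>>> jog_arm --moves '[[[0.2,0,0],0,0],[[0.2,0,0],0,0]]'

```text
time_s: 24.35
tcp_pos: [0.5646, -0.0377, 0.0144]
eef_rot: [179.9, 0.3, -4.6]
contact_force: [-13.1, 0.8, 10.6]
gripper_width: 0.0002
gripper_force: 6.9
```

>>> jog_arm --moves '[[[0.2,0,0],0,0],[[0.2,0,0],0,0]]'

```text
time_s: 24.6
tcp_pos: [0.5693, -0.0379, 0.0145]
eef_rot: [179.9, 0.3, -4.6]
contact_force: [-10.5, 1.4, 7.1]
gripper_width: 0.0001
gripper_force: 5.0
```

>>> jog_arm --moves '[[[0.2,0,0],0,0],[[0.2,0,0],0,0]]'

```text
time_s: 24.85
tcp_pos: [0.5747, -0.0379, 0.0145]
eef_rot: [180.0, 0.1, -4.6]
contact_force: [-6.2, 0.6, 2.1]
gripper_width: 0.0007
gripper_force: 2.9
```

>>> jog_arm --moves '[[[0.2,0,0],0,0],[[0.2,0,0],0,0]]'

```text
time_s: 25.1
tcp_pos: [0.5789, -0.0382, 0.0145]
eef_rot: [180.0, 0.1, -4.6]
contact_force: [-5.3, 0.8, 3.7]
gripper_width: 0.0007
gripper_force: 2.8
```

>>> jog_arm --moves '[[[0.2,0,0],0,0],[[0,0,0],0,0]]'

```text
time_s: 25.35
tcp_pos: [0.5796, -0.0383, 0.0144]
eef_rot: [180.0, 0.2, -4.6]
contact_force: [-9.9, 2.0, 7.0]
gripper_width: 0.0004
gripper_force: 5.2
```

>>> jog_arm --moves '[[[0.1,0,0],0,0],[[0,0,0],0,0]]'

```text
time_s: 25.6
tcp_pos: [0.5796, -0.0383, 0.0144]
eef_rot: [179.9, 0.3, -4.6]
contact_force: [-13.1, 5.1, 9.0]
gripper_width: 0.0006
gripper_force: 6.8
```

>>> jog_arm --moves '[[[0.1,0,0],0,0],[[0.1,0,0],0,0]]'

```text
time_s: 25.85
tcp_pos: [0.5797, -0.0384, 0.0143]
eef_rot: [179.9, 0.5, -4.6]
contact_force: [-20.8, 8.0, 17.1]
gripper_width: 0.0005
gripper_force: 11.0
```

>>> jog_arm --moves '[[[0.1,0,0],0,0],[[0,0,0],0,0]]'

```text
time_s: 26.1
tcp_pos: [0.5797, -0.0386, 0.0141]
eef_rot: [179.9, 0.6, -4.6]
contact_force: [-21.8, 8.0, 17.8]
gripper_width: -0.0001
gripper_force: 11.5
```

It's firmly against the stop: about 29 N in total, with no further travel. Backing off and lifting clear.

>>> jog_arm --moves '[[[-0.2,0,0],0,0],[[-0.3,0,0],0,0],[[-1,0,0],0,0],[[-3,0,0],0,0],[[-2,0,-2],0,0],[[0,0,-4],0,0],[[0,0,-4],0,0],[[-3,0,-4],0,0],[[0,-6,-2],0,0],[[0,-6,0],0,0],[[0,-6,0],0,0],[[0,-4,0],0,0]]'

```text
time_s: 27.6
tcp_pos: [0.5093, 0.1907, 0.1752]
eef_rot: [-179.9, -0.1, -4.5]
contact_force: [0.4, -0.3, -0.0]
gripper_width: 0.0008
gripper_force: 0.0
```

```bash
python3 - <<'E'
from h import *
s=get_state();print(s["tcp_pos"],s["contact_force"])
p=capture("top"); q=capture("scene")
a=ortho(p,.03,.43,.83,-.2,.12,1300); b=q["pixels"][130:250,230:390]
b=cv2.resize(b,(380,a.shape[0]),interpolation=cv2.INTER_CUBIC)
cv2.imwrite("pics/end.png",np.hstack([a,b]))
E
```

```text
[0.5093005  0.19072181 0.17516115] [ 0.39249684 -0.3387513  -0.04301999]
```

View pics/end.png

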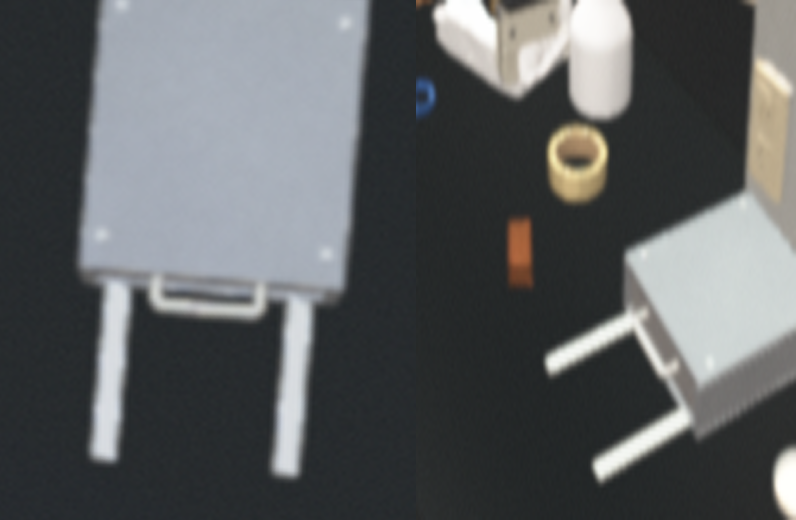

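The drawer stayed home: the handle is at (208,308), x≈0.59, matching where the push ended. The arm is clear.

```bash
python3 -c "
from plant import *
print(close_job())"
```

```text
the job is handed in; nothing more can be done
None
```

I laid both blocks flat, end to end, in the ribbed bay, then pushed the drawer past its catch until it sat firmly against its stop at about 29 N. It stayed there when released, and the job is handed in; no verdict came back.

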